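# Build the support pillar

### The job

Build the support pillar on the stand out of its loose steel elements, from the bottom: first the riser with the wide flange, then the plain riser, then the riser with the narrow flange, and the knurled rest cap on top. Every element stays upright as it stands now and must sit fully down over the spigot of the one below before the next goes on; set each down gently instead of letting it drop. Leave the vial, the loupe and the black suction cup where they stand.

Things in the scene. Friction and masses are not known exactly. Their poses are not given: they have to be found in the camera images.
- stand: Fixed stand: dark square steel foot 76 x 76 x 12 mm with four screw heads, on it a round shoulder 44 mm across (top face 16 mm above the worktop) with a centring spigot 14 mm across and 14 mm high, coned at the top. Origin at the centre of the foot's underside, z up. Grey fixture boxes, up to 102 mm high, stand on the worktop at least 55 mm from the centres of stand and parts.
- seat (a point): Point on the axis of the stand's spigot at the top face of the shoulder, 16 mm above the worktop, where the underside of the first element must rest.
- wide_riser: Steel element: round flange 64 mm across and 16 mm thick with six dark screw holes, above it a cylinder 34 mm across, its shoulder 50 mm above the underside, and on that a spigot 14 mm across and 14 mm high, coned at the top (64 mm in all); socket 18 mm across and 16 mm deep underneath. Origin at the centre of the underside, z up. About 0.28 kg.
- plain_riser: Steel element, a smooth cylinder without flange: 32 mm across, its shoulder 52 mm above the underside, and on that a spigot 14 mm across and 14 mm high, coned at the top (66 mm in all); socket 18 mm across and 16 mm deep underneath. Origin at the centre of the underside, z up. About 0.2 kg.
- narrow_riser: Steel element: round flange 46 mm across and 16 mm thick with four small dark holes, above it a cylinder 30 mm across, its shoulder 50 mm above the underside, and on that a spigot 14 mm across and 14 mm high, coned at the top (64 mm in all); socket 18 mm across and 16 mm deep underneath. Origin at the centre of the underside, z up. About 0.2 kg.
- rest_cap: Steel top element, a ribbed (knurled) cylinder with a flat top and no spigot: 35 mm across, 48 mm high; socket 18 mm across and 16 mm deep underneath. Origin at the centre of the underside, z up. About 0.18 kg.
- vial_0: Bystander to be left alone: small white vial with a red cap, 21 mm in diameter, 46 mm high, standing. Origin at the centre of its underside.
- loupe: Bystander to be left alone: black round stand loupe, 36 mm in diameter, 32 mm high. Origin at the centre of its underside.
- suction_cup_1: Bystander to be left alone: black bellows suction cup with a brass stem, 25 mm in diameter, 30 mm high, standing. Origin at the centre of its underside.
Not all that is in view belongs to the job. Leave any turquoise look-alike of the wide_riser alone. What is shaped like the rest_cap but orange is not meant.

How it is judged:
By the outcome, as a careful person would: the job done as asked, in the order asked, and still so for the second after the job is handed in, with the robot touching nothing.
It also fails if it takes over 118 s, if anything falls off the work surface, if the arm or the gripper's body presses on something with over 40 N, if the wrist force passes 120 N, or if a joint passes its speed limit or range.

### The arm

A 7-joint arm with a two-finger parallel gripper is mounted at the origin on a cart in front of the work surface, level with it; the furniture and walls round the work are solid. World frame = base frame: x ahead of the robot, y to its left, z up, the work surface at z = 0. Lengths are in m, angles in rad, forces in N, time in s.
With the tool pointing down it reaches from about 0.4 to 0.85 m from the base axis. Payload 10.4 kg.
Tool frame: the origin (TCP) lies at the very end of the fingers, on their centre line; the grasp point (between the pads) lies 19 mm behind it (manip.grip_point_offset is the distance from the TCP to the grasp point, in m); z points along the fingers, y is the line along which they close (so a half turn about z gives the same grasp; the last joint's range is limited). The gripper opens to 85 mm and grips with 20 to 120 N. Pads are 22 mm wide; open, the fingers measure 114 mm over their backs; the gripper's body (76 mm by 85 mm) begins 54 mm behind the grasp point. The pads swing forward as they close: fully open they stand 13 mm farther back than shut.
Start: joints at [1.112, 0.332, -0.065, 1.46, 0.022, 1.35, -0.088], TCP at [0.264, -0.567, 0.231] pointing down, gripper open.
Joint ranges: [-2.6, 2.6], [-0.5, 2.12], [-1.47, 1.34], [0.16, 2.42], [-1.27, 4.41], [0.06, 2.06], [-2.6, 2.6]. Speed limits (rad/s): [2.22, 2.22, 2.79, 2.79, 3.14, 3.14, 3.14].

### API

Orientations are given as a unit quaternion [x, y, z, w].
In Python, from workcell import manip gives the robot as it stands. The module is installed in compiled form; this text tells all that it offers.
- The arm moves only by the shell command python3 -m inch 'ROWS' [OPENING] [FORCE]. ROWS is JSON, a list of rows, each a list of 2 entries, a list of its own where there are three numbers: the shift along the tool's x, y, z each as a share of 0.08 m, from -1 to 1, then the turn, a rotation vector about the tool's x, y, z each as a share of 45 degrees, from -1 to 1. A call has exactly 10 rows; each row is the pose to reach, as a shift and turn from the pose commanded when the call began, along the tool's axes at that moment; what a row does not reach only later rows make up. A row lasts 1/10 s, in which the tool goes at most 50 mm and 8.59 degrees, less where a joint would pass 70% of its speed; a pose out of reach is approached as far as the arm can. A call with a number of a shift or a turn outside -1 to 1 is refused whole. A call with a gripper value outside its range is refused whole. OPENING is the opening, from 0 (shut) to 1 (fully open), set as the call begins (- or left out, the last holds). The fingers move at their own pace and stop on an object; FORCE is the grip in N (left out, the last holds). Time passes only in rows, so rows that repeat a pose let the fingers close, or fill a call up. It gives the time, the measured TCP pose, the force, the opening and the grip force at its end, in the units of the state.
- manip.get_obs(): the state, without advancing time (a new reading comes with each control period).
- manip.camera(name): name is "side" or "top"; returns the picture (400x640x3 uint8, red, green, blue); there is no depth.
- manip.camera_params(name): a dict with "fov_y" (degrees; the focal length in pixels is half the picture's height over the tangent of half this angle, whatever the lens; pixels are square), "cx", "cy" (the principal point, pixels), "camera_from_world" (4x4, takes a point from world to camera coordinates). Camera axes: x right, y up, looking along -z (the intrinsics and any distortion apply to the point x, -y, -z); pixel columns grow to the right and rows downward; lengths in m; the calibration is good to about 2 mm. A picture is of the moment at which its call begins. camera_params takes no time and is no camera call.
- manip.hand_in(): hands the job in; it is judged then, once.
The state is a dict: "clock": time; "joint_pos": joint angles; "joint_velocities": joint speeds; "tau": joint torques, N m; "position": TCP position; "ee_rot": TCP orientation; "ft_force": force on the tool from outside, world axes, zero at the start; "torque": the same for the moment, N m; "grip_width": opening from 0.0 (shut) to 1.0 (fully open); "grasp_force": force on a finger pad.
Only numpy, scipy, OpenCV 4.12 (cv2) and the standard library are available. Lean on these libraries where they do the work, as an engineer would, in place of code of your own. Each camera call takes 0.05 s, during which the arm holds its last target. There are 200 camera calls.

## Working session

There is one attempt and no reset: what is moved stays moved. The work goes in short steps, Python scripts to look and compute and a shell command to move; the robot and the scene stay as the last step left them, time stands still between calls to the robot, and variables do not carry over. Pictures are saved under pics/ and viewed, at most 16 in all, crops included, and the job is handed in when it is done.

```bash
mkdir -p pics; python3 - <<'E'
from workcell import manip
import cv2,numpy as np
np.set_printoptions(precision=4,suppress=True)
for n in("top","side"):
    cv2.imwrite(f"pics/{n}0.png",manip.camera(n)[:,:,::-1]); p=manip.camera_params(n); print(n,p)
o=manip.get_obs(); print(o); print(manip.grip_point_offset)
E
```

```text
top {'fov_y': 45.07064906782819, 'cx': 322.2427321475581, 'cy': 198.7693953630506, 'camera_from_world': array([[ 0.3635, -0.9316, -0.0053, -0.1694],
       [ 0.8548,  0.3313,  0.3995, -0.5165],
       [-0.3704, -0.1498,  0.9167, -0.9553],
       [ 0.    ,  0.    ,  0.    ,  1.    ]])}
side {'fov_y': 47.19518980016794, 'cx': 318.8923276998839, 'cy': 202.2913584713971, 'camera_from_world': array([[-0.6142, -0.7891, -0.0048,  0.4096],
       [ 0.6658, -0.5215,  0.5336, -0.3719],
       [-0.4235,  0.3245,  0.8457, -0.9896],
       [ 0.    ,  0.    ,  0.    ,  1.    ]])}
{'clock': 0.1, 'joint_pos': array([ 1.1124,  0.3328, -0.0647,  1.4608,  0.0216,  1.3499, -0.0885]), 'joint_velocities': array([-0.0022, -0.0022, -0.0009, -0.0036,  0.0015,  0.0013, -0.0011]), 'tau': array([  0.002 , -62.6742,   0.0496, -39.2427,   0.0163,   0.007 ,
        -0.0001]), 'position': array([ 0.2637, -0.5663,  0.2306]), 'ee_rot': array([ 0.9764,  0.2162, -0.0002, -0.0006]), 'ft_force': array([-0.4552, -0.588 , -0.2444]), 'torque': array([-0.0446,  0.0014, -0.024 ]), 'grasp_force': 0.0, 'grip_width': 1.0002392703616374}
0.0187
```

View pics/top0.png

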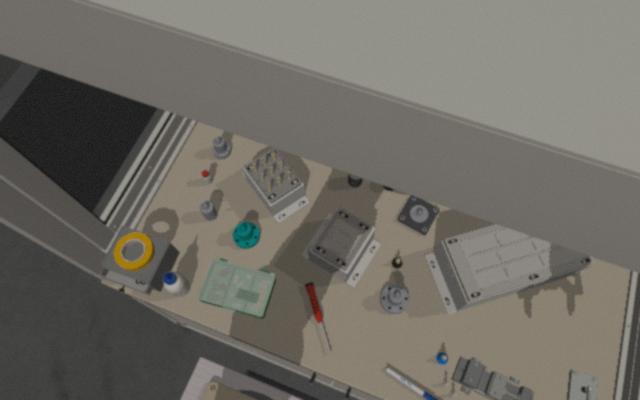

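View pics/side0.png

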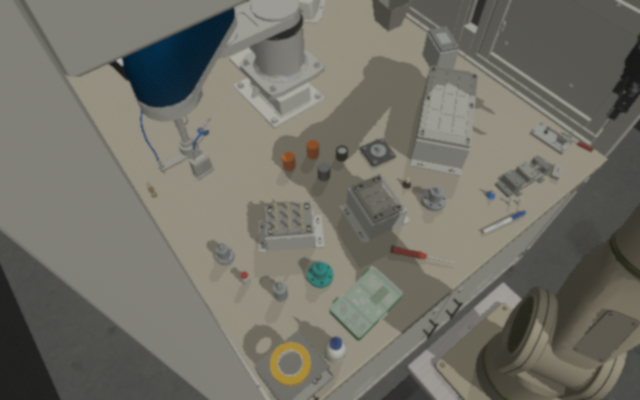

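The top view shows the stand at (419,213), the wide riser at (395,297), and two grey risers at (208,209) and (220,148). In the side view these are at (378,151), (433,198), (281,290) and (223,253). The dark cap is at (323,171), next to the loupe at (342,153). I'll zoom in on these.

```bash
cat > h.py <<'E'
from workcell import manip
import cv2,numpy as np
np.set_printoptions(precision=4,suppress=True)
P={n:manip.camera_params(n) for n in("top","side")}
def proj(n,X):
    p=P[n];T=p["camera_from_world"];c=np.atleast_2d(X)@T[:3,:3].T+T[:3,3];f=200/np.tan(np.radians(p["fov_y"]/2))
    return np.stack([p["cx"]-f*c[:,0]/c[:,2],p["cy"]+f*c[:,1]/c[:,2]],1)
def ray(n,u,v,z):
    p=P[n];T=p["camera_from_world"];R=T[:3,:3];f=200/np.tan(np.radians(p["fov_y"]/2))
    d=R.T@np.array([(u-p["cx"])/f,-(v-p["cy"])/f,-1]);o=-R.T@T[:3,3];return o+d*(z-o[2])/d[2]
def crop(img,u,v,s=25,k=8):
    c=img[int(v)-s:int(v)+s,int(u)-s:int(u)+s];c=cv2.resize(c,None,fx=k,fy=k,interpolation=cv2.INTER_CUBIC)
    for i in range(0,2*s,10):
        cv2.putText(c,str(int(u)-s+i),(i*k,10),0,.33,(0,0,255),1);cv2.putText(c,str(int(v)-s+i),(0,i*k+4),0,.33,(0,0,255),1)
        cv2.line(c,(i*k,12),(i*k,18),(0,0,255),1);cv2.line(c,(22,i*k),(28,i*k),(0,0,255),1)
    return c
def ring(img,n,x,y,z,r,col,k,u,v,s):
    a=np.linspace(0,2*np.pi,60);q=proj(n,np.stack([x+r*np.cos(a),y+r*np.sin(a),0*a+z],1))
    q=((q-[int(u)-s,int(v)-s]+.5)*k).astype(np.int32);cv2.polylines(img,[q],True,col,1)
E
python3 - <<'E'
from h import *
t=cv2.imread("pics/top0.png");s=cv2.imread("pics/side0.png")
k=dict(s=20,k=5)
A=[crop(t,*c,**k) for c in[(419,213),(395,297),(208,209),(220,148)]]
B=[crop(s,*c,**k) for c in[(378,151),(433,198),(281,290),(223,253)]]
C=[crop(s,323,171,**k),crop(s,342,153,**k),crop(t,355,180,**k),crop(s,300,155,**k)]
cv2.imwrite("pics/c1.png",np.vstack([np.hstack(r) for r in(A,B,C)]))
E
```

```text
(no output)
```

View pics/c1.png

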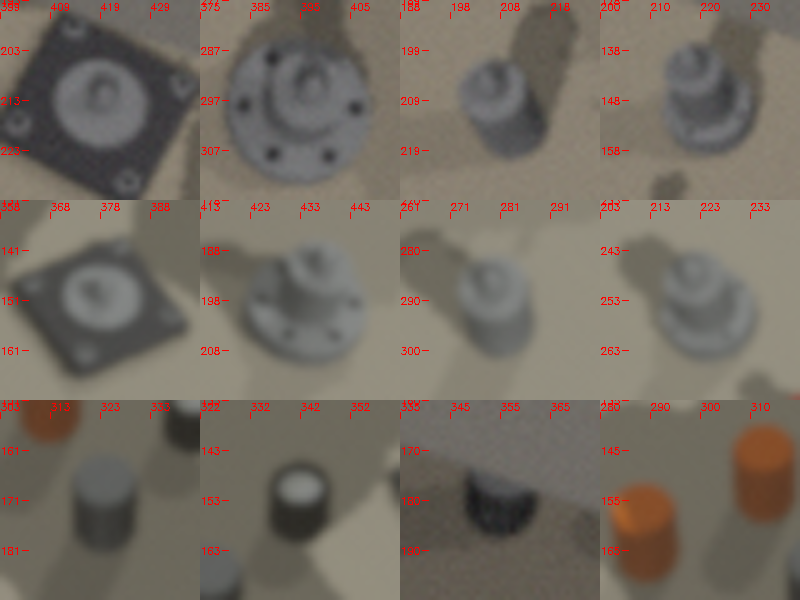

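Top row: stand, wide riser, plain riser at (208,209), narrow riser with flange at (220,148). The side view shows the same four, plus the cap with its top centre at (324,167). Next I triangulate and overlay the model rings.

```bash
python3 - <<'E'
from h import *
M=dict(stand=(.016,(418.6,212.8),(377.9,149.8)),wide=(.05,(396.2,294.6),(434.8,191.6)),plain=(.052,(206.4,206.4),(279.2,286.8)),
narrow=(.05,(218.2,142),(220.8,248)),cap=(.048,None,(323.4,166.8)))
R=dict(stand=[(.016,.022),(.03,.005)],wide=[(.05,.017),(.016,.032),(0,.032)],plain=[(.052,.016),(0,.016)],narrow=[(.05,.015),(.016,.023),(0,.023)],cap=[(.048,.0175),(0,.0175)])
im={n:cv2.imread(f"pics/{n}0.png") for n in P}
rows=[]
for n,uvs in(("top",1),("side",2)):
    row=[]
    for k,m in M.items():
        a=ray("top",*m[1],m[0])[:2] if m[1] else None;b=ray("side",*m[2],m[0])[:2]
        x=b if a is None else (a+b)/2
        if n=="top":print(k,a,b,x)
        c=m[uvs] or (355,180)
        g=crop(im[n],*c,s=20,k=4)
        for z,r in R[k]: ring(g,n,*x,z,r,(0,255,0),4,*c,20)
        row.append(g)
    rows.append(np.hstack(row))
cv2.imwrite("pics/c2.png",np.vstack(rows))
for w in[(355,180,0)]:pass
print("loupe",ray("side",342-.4,150.5,.032),"suc",ray("side",406,184,.0),"vial",ray("top",205,179,.0),ray("side",244,279,0))
print("fix1",[ray("top",*q,0)[:2] for q in[(278,218),(245,183),(307,205)]])
print("fix2",[ray("top",*q,.0)[:2] for q in[(358,283),(379,240),(307,255)]],ray("top",345,211,.1),ray("top",375,220,.1))
print("fix3 ",[ray("top",*q,0)[:2] for q in[(443,309),(427,255)]])
E
```

```text
stand [ 0.6285 -0.1826] [ 0.6273 -0.1818] [ 0.6279 -0.1822]
wide [ 0.4143 -0.1908] [ 0.4156 -0.1843] [ 0.4149 -0.1876]
plain [0.4501 0.2816] [0.4495 0.2835] [0.4498 0.2826]
narrow [0.6154 0.3331] [0.6174 0.3367] [0.6164 0.3349]
cap None [ 0.657 -0.008] [ 0.657 -0.008]
loupe [ 0.6795 -0.0904  0.032 ] suc [ 0.499  -0.1724  0.    ] vial [0.5305 0.3392 0.    ] [0.538  0.3304 0.    ]
fix1 [array([0.5006, 0.1278]), array([0.5565, 0.2414]), array([0.5573, 0.0754])]
fix2 [array([ 0.4209, -0.1048]), array([ 0.5357, -0.1164]), array([0.4402, 0.028 ])] [ 0.5364 -0.0267  0.1   ] [ 0.5402 -0.0949  0.1   ]
fix3  [array([ 0.4341, -0.3005]), array([ 0.5412, -0.2322])]
```

View pics/c2.png

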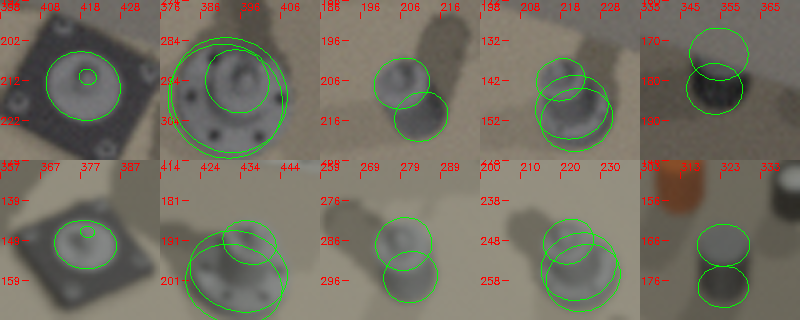

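```bash
for i in 1 2 3; do python3 -m inch '[[[0.1,-0.09,0],[0,0,0]],[[0.2,-0.18,0],[0,0,0]],[[0.3,-0.27,0],[0,0,0]],[[0.4,-0.36,0],[0,0,0]],[[0.5,-0.45,0],[0,0,0]],[[0.6,-0.54,0],[0,0,0]],[[0.7,-0.63,0],[0,0,0]],[[0.8,-0.72,0],[0,0,0]],[[0.9,-0.81,0],[0,0,0]],[[0.97,-0.9,0],[0,0,0]]]' 0.6 30; done
cat > go.py <<'E'
import sys
from h import *
from scipy.spatial.transform import Rotation as Ro
o=manip.get_obs();R=Ro.from_quat(o["ee_rot"]).as_matrix();p=o["position"]
print("t",o["clock"],"p",p,"yawY",np.degrees(np.arctan2(R[1,1],R[0,1])),"tilt",R[:2,2],"F",o["ft_force"],"w",o["grip_width"],o["grasp_force"])
if len(sys.argv)>3:
    print("shares",(R.T@(np.array(list(map(float,sys.argv[1:4])))-p))/.08)
E
python3 go.py 0.415 -0.188 0.019
```

```text
clock: 1.1
position: [0.3044, -0.4676, 0.2313]
ee_rot: [0.976, 0.216, 0.0, 0.0]
ft_force: [1.1, -0.8, 0.3]
grip_width: 0.602
grasp_force: 0.0
clock: 2.1
position: [0.3443, -0.3695, 0.2313]
ee_rot: [0.976, 0.216, 0.0, -0.0]
ft_force: [0.8, -0.3, -0.4]
grip_width: 0.6
grasp_force: 0.0
clock: 3.1
position: [0.3842, -0.2715, 0.2313]
ee_rot: [0.976, 0.216, 0.0, -0.0]
ft_force: [0.2, 1.0, 0.3]
grip_width: 0.6
grasp_force: 0.0
t 3.1 p [ 0.3842 -0.2715  0.2313] yawY -65.00524605184184 tilt [0.0001 0.0001] F [0.167  1.0038 0.2945] w 0.6003768312845469 0.0
shares [ 0.7903 -0.7836  2.6537]
```

```bash
python3 -m inch '[[[0.1,-0.1,0.1],[0,0,0.1]],[[0.2,-0.2,0.2],[0,0,0.2]],[[0.3,-0.3,0.3],[0,0,0.3]],[[0.4,-0.4,0.4],[0,0,0.4]],[[0.5,-0.5,0.5],[0,0,0.5]],[[0.6,-0.6,0.6],[0,0,0.556]],[[0.7,-0.7,0.7],[0,0,0.556]],[[0.79,-0.78,0.8],[0,0,0.556]],[[0.79,-0.78,0.9],[0,0,0.556]],[[0.79,-0.78,1],[0,0,0.556]]]'
python3 -m inch '[[[0,0,0.1],[0,0,0]],[[0,0,0.2],[0,0,0]],[[0,0,0.3],[0,0,0]],[[0,0,0.4],[0,0,0]],[[0,0,0.5],[0,0,0]],[[0,0,0.6],[0,0,0]],[[0,0,0.7],[0,0,0]],[[0,0,0.8],[0,0,0]],[[0,0,0.9],[0,0,0]],[[0,0,0.95],[0,0,0]]]'
python3 - <<'E'
from h import *
a=crop(manip.camera("top"),395,285,s=35,k=6)[:,:,::-1];b=crop(manip.camera("side"),433,190,s=35,k=6)[:,:,::-1]
cv2.imwrite("pics/n1.png",cv2.resize(np.hstack([a,b]),(800,400)))
E
python3 go.py 0.415 -0.188 0.019
```

```text
clock: 4.1
position: [0.4146, -0.1894, 0.1507]
ee_rot: [1.0, -0.0, -0.0, 0.0]
ft_force: [-0.2, -0.8, 1.2]
grip_width: 0.601
grasp_force: 0.0
clock: 5.1
position: [0.4144, -0.1891, 0.0744]
ee_rot: [1.0, -0.0, -0.0, -0.0]
ft_force: [-0.2, -0.8, -0.3]
grip_width: 0.599
grasp_force: 0.0
t 5.2 p [ 0.4144 -0.1891  0.0747] yawY -90.04898191188845 tilt [-0.0008  0.0004] F [-0.7547  0.0204  0.3716] w 0.5987408280839579 0.0
shares [ 0.0083 -0.0139  0.6965]
```

View pics/n1.png

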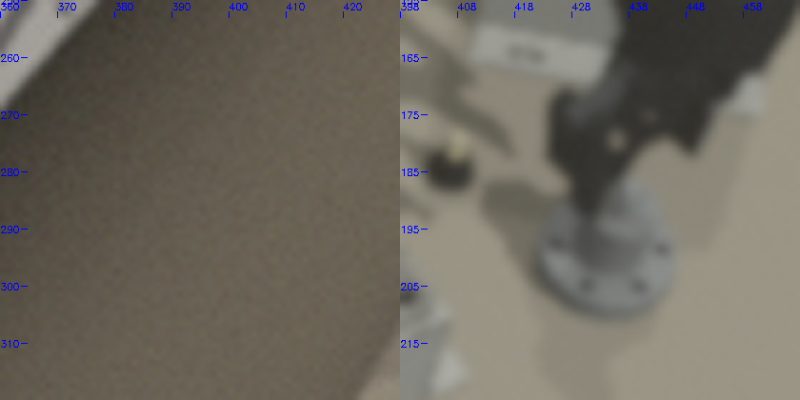

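The side view shows the fingers over the riser, whose flange spans about 421–446 px and is clear. The top view is blocked by the arm. I descend, grip, then re-grip at 90° to centre it.

```bash
python3 -m inch '[[[0,0,0.1],[0,0,0]],[[0,0,0.2],[0,0,0]],[[0,0,0.3],[0,0,0]],[[0,0,0.4],[0,0,0]],[[0,0,0.5],[0,0,0]],[[0,0,0.6],[0,0,0]],[[0,0,0.65],[0,0,0]],[[0,0,0.69],[0,0,0]],[[0,0,0.69],[0,0,0]],[[0,0,0.69],[0,0,0]]]' && python3 -m inch '[[[0,0,0],[0,0,0]],[[0,0,0],[0,0,0]],[[0,0,0],[0,0,0]],[[0,0,0],[0,0,0]],[[0,0,0],[0,0,0]],[[0,0,0],[0,0,0]],[[0,0,0],[0,0,0]],[[0,0,0],[0,0,0]],[[0,0,0],[0,0,0]],[[0,0,0],[0,0,0]]]' 0 25; python3 go.py
```

```text
clock: 6.2
position: [0.4149, -0.1893, 0.0203]
ee_rot: [1.0, -0.0, 0.0, 0.0]
ft_force: [0.6, -0.4, 1.0]
grip_width: 0.602
grasp_force: 0.0
clock: 7.2
position: [0.415, -0.1896, 0.0206]
ee_rot: [1.0, -0.001, 0.0, 0.0]
ft_force: [-1.4, -1.6, 6.5]
grip_width: 0.389
grasp_force: 24.8
t 7.2 p [ 0.415  -0.1896  0.0206] yawY -90.05869014579318 tilt [ 0.0007 -0.0007] F [-1.4483 -1.645   6.4983] w 0.38888279944404186 24.804068505764008
```

```bash
R='x'; python3 -m inch '[[[0,0,0],[0,0,0]],[[0,0,0],[0,0,0]],[[0,0,0],[0,0,-0.1]],[[0,0,0],[0,0,-0.25]],[[0,0,0],[0,0,-0.4]],[[0,0,0],[0,0,-0.55]],[[0,0,0],[0,0,-0.7]],[[0,0,0],[0,0,-0.85]],[[0,0,0],[0,0,-1]],[[0,0,0],[0,0,-1]]]' 0.55 && python3 -m inch '[[[0,0,0],[0,0,-0.15]],[[0,0,0],[0,0,-0.3]],[[0,0,0],[0,0,-0.45]],[[0,0,0],[0,0,-0.6]],[[0,0,0],[0,0,-0.75]],[[0,0,0],[0,0,-0.9]],[[0,0,0],[0,0,-1]],[[0,0,0],[0,0,-1]],[[0,0,0],[0,0,-1]],[[0,0,0],[0,0,-1]]]' && python3 -m inch '[[[0,0,0],[0,0,0]],[[0,0,0],[0,0,0]],[[0,0,0],[0,0,0]],[[0,0,0],[0,0,0]],[[0,0,0],[0,0,0]],[[0,0,0],[0,0,0]],[[0,0,0],[0,0,0]],[[0,0,0],[0,0,0]],[[0,0,0],[0,0,0]],[[0,0,0],[0,0,0]]]' 0 50; python3 go.py 0.6279 -0.1822 0.12; python3 -c "
from h import *
print(manip.get_obs()['joint_pos'])"
```

```text
clock: 8.2
position: [0.4145, -0.1892, 0.02]
ee_rot: [0.924, 0.383, -0.0, -0.0]
ft_force: [0.1, -0.0, -0.7]
grip_width: 0.549
grasp_force: 0.0
clock: 9.2
position: [0.4147, -0.1892, 0.0201]
ee_rot: [0.709, 0.706, -0.0, 0.0]
ft_force: [-0.1, 0.3, -0.2]
grip_width: 0.548
grasp_force: 0.0
clock: 10.2
position: [0.4147, -0.1893, 0.0203]
ee_rot: [0.708, 0.706, -0.0, 0.0]
ft_force: [-2.2, 0.8, 4.8]
grip_width: 0.384
grasp_force: 49.5
t 10.2 p [ 0.4147 -0.1893  0.0203] yawY -0.11495797952979146 tilt [-0.0002 -0.0002] F [-2.1672  0.8151  4.7975] w 0.38433674881484714 49.4566547870636
shares [ 0.0935  2.6652 -1.2461]
[ 0.8952  0.2713 -0.6135  2.0784  0.2071  0.8504  0.1594]
```

```bash
python3 -m inch '[[[0,0,-0.1],[0,0,0]],[[0,0,-0.25],[0,0,0]],[[0,0,-0.45],[0,0,0]],[[0,0.1,-0.65],[0,0,0]],[[0,0.2,-0.85],[0,0,0]],[[0,0.35,-1],[0,0,0]],[[0,0.5,-1],[0,0,0]],[[0,0.65,-1],[0,0,0]],[[0,0.8,-1],[0,0,0]],[[0,0.95,-1],[0,0,0]]]' && python3 -m inch '[[[0,0.1,0],[0,0,0]],[[0,0.2,0],[0,0,0]],[[0,0.3,0],[0,0,0]],[[0,0.4,0],[0,0,0]],[[0,0.5,0],[0,0,0]],[[0,0.6,0],[0,0,0]],[[0,0.7,0],[0,0,0]],[[0,0.8,0],[0,0,0]],[[0,0.9,0],[0,0,0]],[[0,0.95,0],[0,0,0]]]' && python3 -m inch '[[[0.01,0.1,0],[0,0,0]],[[0.02,0.2,0],[0,0,0]],[[0.03,0.3,0],[0,0,0]],[[0.04,0.4,0],[0,0,0]],[[0.05,0.5,0],[0,0,0]],[[0.06,0.6,0],[0,0,0]],[[0.07,0.7,0],[0,0,0]],[[0.08,0.76,0],[0,0,0]],[[0.08,0.76,0],[0,0,0]],[[0.08,0.76,0],[0,0,0]]]'; python3 go.py 0.628 -0.1825 0.0363
python3 - <<'E'
from h import *
out=[]
X=(.628,-.1825)
for n,z in(("top",.05),("side",.05)):
    im=cv2.cvtColor(manip.camera(n),cv2.COLOR_RGB2BGR);cv2.imwrite(f"pics/{n}_w.png",im);u,v=proj(n,[[*X,z]])[0]
    g=crop(im,u,v,s=25,k=8);g2=g.copy();ring(g2,n,*X,.08,.032,(0,255,0),8,u,v,25);ring(g2,n,*X,.016,.022,(255,255,0),8,u,v,25);out.append(g2)
cv2.imwrite("pics/n2.png",np.hstack(out))
E
```

```text
clock: 11.2
position: [0.4912, -0.1891, 0.0994]
ee_rot: [0.707, 0.707, -0.0, -0.001]
ft_force: [-0.0, -1.1, -2.8]
grip_width: 0.387
grasp_force: 50.1
clock: 12.2
position: [0.5675, -0.1892, 0.1001]
ee_rot: [0.707, 0.707, 0.0, 0.0]
ft_force: [-0.1, 0.6, -3.0]
grip_width: 0.391
grasp_force: 50.1
clock: 13.2
position: [0.6273, -0.183, 0.1]
ee_rot: [0.707, 0.707, -0.0, -0.0]
ft_force: [-0.3, 1.2, -3.0]
grip_width: 0.385
grasp_force: 50.2
t 13.2 p [ 0.6273 -0.183   0.1   ] yawY -0.044981215221352774 tilt [-0.0003 -0.    ] F [-0.335  1.189 -3.02 ] w 0.38532181214385547 50.166542530059814
shares [0.0063 0.0084 0.7964]
```

View pics/n2.png

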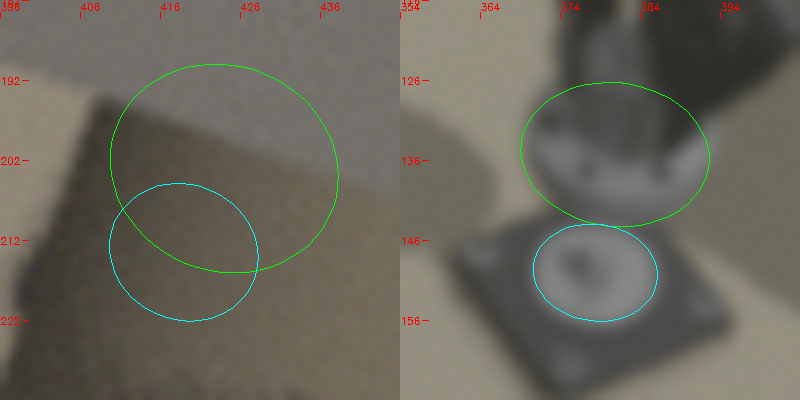

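The side view shows the riser's flange over the shoulder. The ring at (0.628,-0.1825) fits the stand, and the riser is about 0.8 mm off as measured. I correct that and lower.

```bash
python3 -m inch '[[[0.006,0.008,0.1],[0,0,0]],[[0.006,0.008,0.2],[0,0,0]],[[0.006,0.008,0.3],[0,0,0]],[[0.006,0.008,0.4],[0,0,0]],[[0.006,0.008,0.5],[0,0,0]],[[0.006,0.008,0.58],[0,0,0]],[[0.006,0.008,0.62],[0,0,0]],[[0.006,0.008,0.65],[0,0,0]],[[0.006,0.008,0.67],[0,0,0]],[[0.006,0.008,0.69],[0,0,0]]]'; python3 go.py 0.628 -0.1825 0.0363
```

```text
clock: 14.3
position: [0.6283, -0.1827, 0.0451]
ee_rot: [0.707, 0.707, 0.0, 0.0]
ft_force: [0.3, -0.6, -3.0]
grip_width: 0.383
grasp_force: 50.2
t 14.3 p [ 0.6283 -0.1827  0.0451] yawY -0.052392697210676395 tilt [ 0.0005 -0.0002] F [ 0.2867 -0.5501 -3.0138] w 0.38254901545000847 50.166998505592346
shares [ 0.0019 -0.0042  0.1104]
```

```bash
python3 -m inch '[[[0,0,0.02],[0,0,0]],[[0,0,0.04],[0,0,0]],[[0,0,0.06],[0,0,0]],[[0,0,0.075],[0,0,0]],[[0,0,0.09],[0,0,0]],[[0,0,0.1],[0,0,0]],[[0,0,0.108],[0,0,0]],[[0,0,0.112],[0,0,0]],[[0,0,0.115],[0,0,0]],[[0,0,0.115],[0,0,0]]]'; python3 go.py 0.628 -0.1825 0.0363
```

```text
clock: 15.3
position: [0.6282, -0.1826, 0.0364]
ee_rot: [0.707, 0.707, -0.0, 0.0]
ft_force: [-4.0, -0.0, 4.8]
grip_width: 0.385
grasp_force: 50.9
t 15.3 p [ 0.6282 -0.1826  0.0364] yawY -0.05014866030624362 tilt [ 0.0001 -0.0004] F [-3.9818 -0.0218  4.7855] w 0.384925003172599 50.90396046638489
shares [ 0.0008 -0.0019  0.0019]
```

```bash
python3 -m inch '[[[0,0,0],[0,0,0]],[[0,0,0],[0,0,0]],[[0,0,0],[0,0,0]],[[0,0,-0.15],[0,0,0]],[[0,0,-0.3],[0,0,0]],[[0,0,-0.45],[0,0,0.1]],[[0,0,-0.6],[0,0,0.2]],[[0,0,-0.75],[0,0,0.35]],[[0,0,-0.9],[0,0,0.5]],[[0,0,-1],[0,0,0.53]]]' 0.65 30; python3 go.py .4502 .2825 0.15
python3 - <<'E'
from h import *
im=cv2.cvtColor(manip.camera("side"),cv2.COLOR_RGB2BGR)
cv2.imwrite("pics/n3.png",crop(im,380,140,s=30,k=10))
E
```

```text
clock: 16.3
position: [0.6289, -0.1826, 0.1181]
ee_rot: [0.839, 0.544, 0.001, 0.001]
ft_force: [0.6, 0.0, 0.6]
grip_width: 0.653
grasp_force: 0.0
t 16.3 p [ 0.6289 -0.1826  0.1181] yawY -24.046458343930357 tilt [ 0.0024 -0.0008] F [0.6344 0.026  0.6178] w 0.6532359995019908 0.0
shares [ 4.3988 -4.4073 -0.4088]
```

View pics/n3.png

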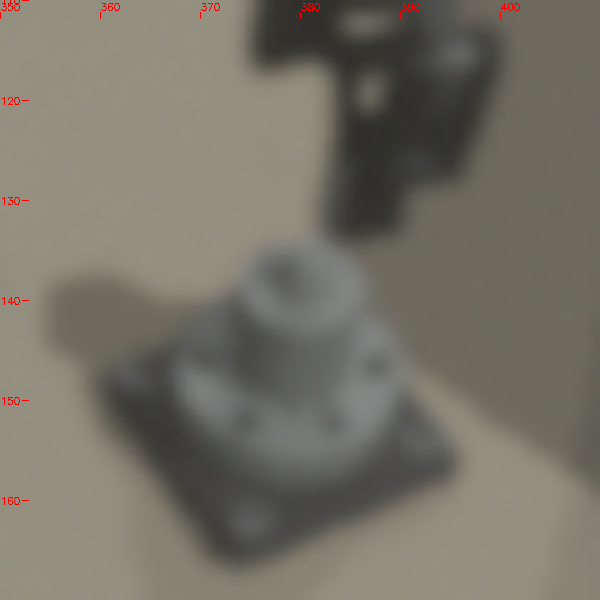

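The wide riser sits upright and flush on the stand, with its shoulder centred near (380,139). Next is the plain riser.

```bash
python3 -m inch '[[[0.1,-0.1,-0.1],[0,0,0]],[[0.2,-0.2,-0.2],[0,0,0]],[[0.3,-0.3,-0.3],[0,0,0]],[[0.4,-0.4,-0.4],[0,0,0]],[[0.5,-0.5,-0.4],[0,0,0]],[[0.6,-0.6,-0.4],[0,0,0]],[[0.7,-0.7,-0.4],[0,0,0]],[[0.8,-0.8,-0.4],[0,0,0]],[[0.9,-0.9,-0.4],[0,0,0]],[[1,-1,-0.4],[0,0,0]]]'
for i in 1 2 3; do python3 -m inch '[[[0.1,-0.1,0],[0,0,0]],[[0.2,-0.2,0],[0,0,0]],[[0.3,-0.3,0],[0,0,0]],[[0.4,-0.4,0],[0,0,0]],[[0.5,-0.5,0],[0,0,0]],[[0.6,-0.6,0],[0,0,0]],[[0.7,-0.7,0],[0,0,0]],[[0.8,-0.8,0],[0,0,0]],[[0.9,-0.9,0],[0,0,0]],[[1,-1,0],[0,0,0]]]'; done | tail -6; python3 go.py .4502 .2825 0.02; python3 -c "
from h import *
print(manip.get_obs()['joint_pos'])"
```

```text
clock: 17.35
position: [0.587, -0.0761, 0.1476]
ee_rot: [0.838, 0.545, -0.0, -0.0]
ft_force: [-0.0, 0.3, 0.2]
grip_width: 0.652
grasp_force: 0.0
clock: 20.35
position: [0.4649, 0.2405, 0.1477]
ee_rot: [0.838, 0.545, 0.0, 0.0]
ft_force: [-0.4, 0.1, -0.4]
grip_width: 0.648
grasp_force: 0.0
t 20.35 p [0.4649 0.2405 0.1477] yawY -23.903215032388868 tilt [ 0.0001 -0.    ] F [-0.3951  0.1137 -0.4194] w 0.6476737182596675 0.0
shares [ 0.4056 -0.3804  1.5961]
[ 0.128   0.2635 -0.7832  1.8014  0.202   1.1589 -1.1366]
```

```bash
python3 -m inch '[[[0.1,-0.1,0],[0,0,0]],[[0.2,-0.2,0.1],[0,0,0]],[[0.3,-0.3,0.2],[0,0,0]],[[0.405,-0.38,0.3],[0,0,0]],[[0.405,-0.38,0.4],[0,0,0]],[[0.405,-0.38,0.5],[0,0,0]],[[0.405,-0.38,0.6],[0,0,0]],[[0.405,-0.38,0.7],[0,0,0]],[[0.405,-0.38,0.75],[0,0,0]],[[0.405,-0.38,0.8],[0,0,0]]]'
python3 go.py .4502 .2825 0.02
python3 - <<'E'
from h import *
o=[]
for n in P:
  im=cv2.cvtColor(manip.camera(n),cv2.COLOR_RGB2BGR)
  u,v=proj(n,[[.4502,.2825,.05]])[0];o.append(crop(im,u,v,s=25,k=8))
cv2.imwrite("pics/n4.png",np.hstack(o))
E
```

```text
clock: 21.35
position: [0.4507, 0.2813, 0.0833]
ee_rot: [0.838, 0.545, -0.0, 0.0]
ft_force: [0.1, -0.7, 0.3]
grip_width: 0.651
grasp_force: 0.0
t 21.35 p [0.4507 0.2813 0.0833] yawY -23.928992847241087 tilt [-0.0001 -0.0001] F [ 0.053  -0.683   0.2685] w 0.6505942242667144 0.0
shares [ 0.0113 -0.0113  0.7915]
```

View pics/n4.png

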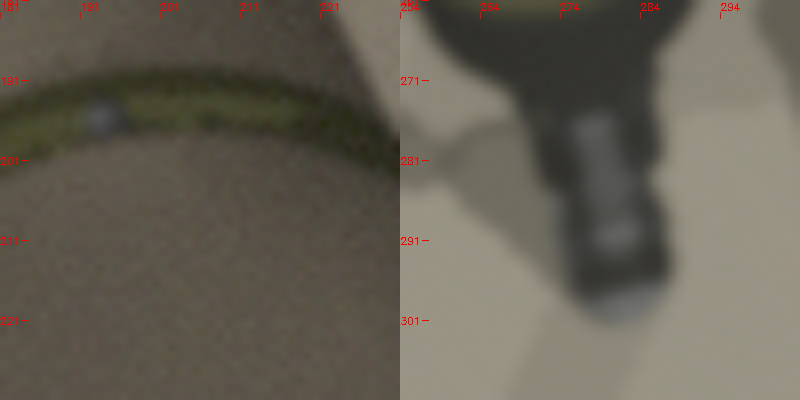

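The side view shows the fingers straddling the plain riser, which is visible at (281,299). I grip, turn 90° and re-grip.

```bash
python3 -m inch '[[[0.011,-0.011,0.1],[0,0,0]],[[0.011,-0.011,0.2],[0,0,0]],[[0.011,-0.011,0.3],[0,0,0]],[[0.011,-0.011,0.4],[0,0,0]],[[0.011,-0.011,0.5],[0,0,0]],[[0.011,-0.011,0.6],[0,0,0]],[[0.011,-0.011,0.7],[0,0,0]],[[0.011,-0.011,0.76],[0,0,0]],[[0.011,-0.011,0.79],[0,0,0]],[[0.011,-0.011,0.79],[0,0,0]]]' && python3 -m inch '[[[0,0,0],[0,0,0]],[[0,0,0],[0,0,0]],[[0,0,0],[0,0,0]],[[0,0,0],[0,0,0]],[[0,0,0],[0,0,0]],[[0,0,0],[0,0,0]],[[0,0,0],[0,0,0]],[[0,0,0],[0,0,0]],[[0,0,0],[0,0,0]],[[0,0,0],[0,0,0]]]' 0 25 && python3 -m inch '[[[0,0,0],[0,0,0]],[[0,0,0],[0,0,0]],[[0,0,0],[0,0,-0.1]],[[0,0,0],[0,0,-0.25]],[[0,0,0],[0,0,-0.4]],[[0,0,0],[0,0,-0.55]],[[0,0,0],[0,0,-0.7]],[[0,0,0],[0,0,-0.85]],[[0,0,0],[0,0,-1]],[[0,0,0],[0,0,-1]]]' 0.55 && python3 -m inch '[[[0,0,0],[0,0,-0.15]],[[0,0,0],[0,0,-0.3]],[[0,0,0],[0,0,-0.45]],[[0,0,0],[0,0,-0.6]],[[0,0,0],[0,0,-0.75]],[[0,0,0],[0,0,-0.9]],[[0,0,0],[0,0,-1]],[[0,0,0],[0,0,-1]],[[0,0,0],[0,0,-1]],[[0,0,0],[0,0,-1]]]' && python3 -m inch '[[[0,0,0],[0,0,0]],[[0,0,0],[0,0,0]],[[0,0,0],[0,0,0]],[[0,0,0],[0,0,0]],[[0,0,0],[0,0,0]],[[0,0,0],[0,0,0]],[[0,0,0],[0,0,0]],[[0,0,0],[0,0,0]],[[0,0,0],[0,0,0]],[[0,0,0],[0,0,0]]]' 0 50; python3 go.py 0.6282 -0.1826 0.15
```

```text
clock: 22.45
position: [0.45, 0.2827, 0.0203]
ee_rot: [0.838, 0.545, -0.0, -0.0]
ft_force: [-0.6, -0.5, -0.2]
grip_width: 0.649
grasp_force: 0.0
clock: 23.45
position: [0.4503, 0.2829, 0.0209]
ee_rot: [0.838, 0.545, 0.0, 0.0]
ft_force: [-0.1, -1.0, 5.7]
grip_width: 0.365
grasp_force: 25.0
clock: 24.45
position: [0.4499, 0.2825, 0.0202]
ee_rot: [0.565, 0.825, -0.0, -0.0]
ft_force: [0.0, -0.3, -0.1]
grip_width: 0.551
grasp_force: 0.0
clock: 25.45
position: [0.4501, 0.2827, 0.0204]
ee_rot: [0.209, 0.978, -0.0, 0.0]
ft_force: [0.1, -0.1, -0.7]
grip_width: 0.553
grasp_force: 0.0
clock: 26.45
position: [0.4502, 0.2828, 0.0207]
ee_rot: [0.207, 0.978, 0.0, 0.0]
ft_force: [-0.9, -2.2, 4.4]
grip_width: 0.359
grasp_force: 49.5
t 26.45 p [0.4502 0.2828 0.0207] yawY 66.0827295274095 tilt [ 0.0003 -0.0001] F [-0.8787 -2.1956  4.3508] w 0.3590735627252122 49.52178776264191
shares [-4.3929 -4.4157 -1.6149]
```

```bash
python3 -m inch '[[[0,0,-0.1],[0,0,0]],[[0,0,-0.25],[0,0,0]],[[0,0,-0.4],[0,0,0]],[[0,0,-0.55],[0,0,0]],[[0,0,-0.7],[0,0,0]],[[0,0,-0.85],[0,0,0]],[[-0.05,-0.05,-1],[0,0,0]],[[-0.15,-0.15,-1],[0,0,0]],[[-0.25,-0.25,-1],[0,0,0]],[[-0.4,-0.4,-1],[0,0,0]]]' && python3 -m inch '[[[-0.05,-0.05,-0.2],[0,0,0]],[[-0.1,-0.1,-0.4],[0,0,0]],[[-0.2,-0.2,-0.6],[0,0,0]],[[-0.32,-0.32,-0.6],[0,0,0]],[[-0.44,-0.44,-0.6],[0,0,0]],[[-0.56,-0.56,-0.6],[0,0,0]],[[-0.67,-0.67,-0.6],[0,0,0]],[[-0.78,-0.78,-0.6],[0,0,0]],[[-0.89,-0.89,-0.6],[0,0,0]],[[-1,-1,-0.6],[0,0,0]]]' && for i in 1 2; do python3 -m inch '[[[-0.1,-0.1,0],[0,0,0]],[[-0.2,-0.2,0],[0,0,0]],[[-0.3,-0.3,0],[0,0,0]],[[-0.4,-0.4,0],[0,0,0]],[[-0.5,-0.5,0],[0,0,0]],[[-0.6,-0.6,0],[0,0,0]],[[-0.7,-0.7,0],[0,0,0]],[[-0.8,-0.8,0],[0,0,0]],[[-0.9,-0.9,0],[0,0,0]],[[-1,-1,0],[0,0,0]]]'; done | tail -6; python3 go.py 0.6282 -0.1826 0.12
```

```text
clock: 27.45
position: [0.4664, 0.2392, 0.1]
ee_rot: [0.207, 0.978, -0.0, -0.0]
ft_force: [0.8, 0.1, -1.6]
grip_width: 0.364
grasp_force: 49.7
clock: 28.45
position: [0.5074, 0.134, 0.1484]
ee_rot: [0.207, 0.978, 0.0, -0.0]
ft_force: [0.1, -0.9, -1.9]
grip_width: 0.355
grasp_force: 49.8
clock: 30.45
position: [0.5889, -0.077, 0.1485]
ee_rot: [0.207, 0.978, -0.0, 0.0]
ft_force: [0.5, -0.4, -2.4]
grip_width: 0.362
grasp_force: 49.8
t 30.45 p [ 0.5889 -0.077   0.1485] yawY 66.09811852872657 tilt [ 0.0001 -0.0001] F [ 0.4867 -0.3935 -2.3831] w 0.36210581095457844 49.826810359954834
shares [-0.9836 -1.0072  0.3566]
```

```bash
python3 -m inch '[[[-0.12,-0.12,0],[0,0,0]],[[-0.24,-0.24,0],[0,0,0]],[[-0.36,-0.36,0],[0,0,0]],[[-0.48,-0.48,0],[0,0,0]],[[-0.6,-0.6,0],[0,0,0]],[[-0.72,-0.72,0],[0,0,0]],[[-0.84,-0.84,0.05],[0,0,0]],[[-0.94,-0.94,0.1],[0,0,0]],[[-0.98,-1,0.15],[0,0,0]],[[-0.98,-1,0.2],[0,0,0]]]'; python3 go.py 0.6282 -0.1826 0.0866
python3 - <<'E'
from h import *
out=[];X=manip.get_obs()["position"];n="side";print(X)
im=cv2.cvtColor(manip.camera(n),cv2.COLOR_RGB2BGR);u,v=proj(n,[[.6282,-.1826,.08]])[0]
g=crop(im,u,v,s=25,k=12);ring(g,n,X[0],X[1],X[2]-.0205,.016,(0,255,0),12,u,v,25);ring(g,n,.6282,-.1826,.066,.017,(255,255,0),12,u,v,25);ring(g,n,.6282,-.1826,.016,.032,(255,255,0),12,u,v,25)
cv2.imwrite("pics/n5.png",g)
E
```

```text
clock: 31.45
position: [0.6277, -0.182, 0.1318]
ee_rot: [0.208, 0.978, 0.0, -0.0]
ft_force: [1.1, -0.0, -1.6]
grip_width: 0.358
grasp_force: 49.8
t 31.45 p [ 0.6277 -0.182   0.1318] yawY 66.03592812425916 tilt [-0.0005  0.0001] F [ 1.054  -0.0135 -1.5724] w 0.3577956113018556 49.82710897922516
shares [-0.0088 -0.0049  0.5648]
[ 0.6277 -0.182   0.1318]
```

View pics/n5.png

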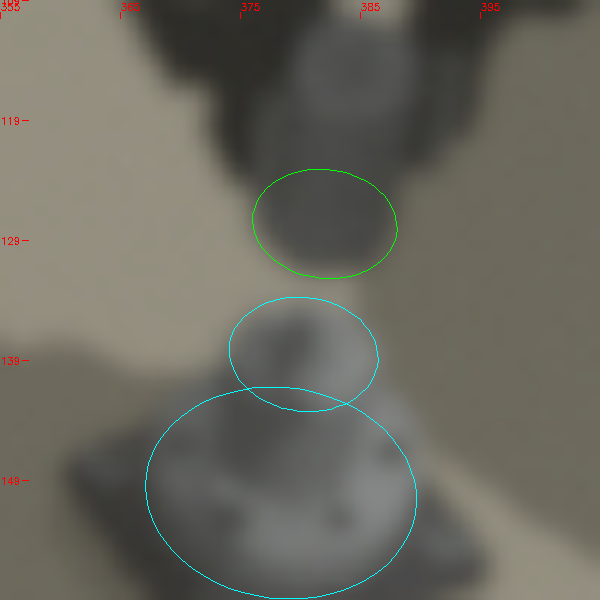

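The plain riser hangs above the wide riser, both shifted alike from their drawn rings, so it is aligned. Lowering.

```bash
python3 -m inch '[[[-0.008,-0.006,0.08],[0,0,0]],[[-0.008,-0.006,0.16],[0,0,0]],[[-0.008,-0.006,0.24],[0,0,0]],[[-0.008,-0.006,0.3],[0,0,0]],[[-0.008,-0.006,0.34],[0,0,0]],[[-0.008,-0.006,0.38],[0,0,0]],[[-0.008,-0.006,0.4],[0,0,0]],[[-0.008,-0.006,0.42],[0,0,0]],[[-0.008,-0.006,0.44],[0,0,0]],[[-0.008,-0.006,0.45],[0,0,0]]]'; python3 go.py 0.6282 -0.1826 0.0866
```

```text
clock: 32.5
position: [0.6282, -0.1818, 0.0965]
ee_rot: [0.207, 0.978, -0.0, 0.0]
ft_force: [0.8, 0.7, -1.9]
grip_width: 0.356
grasp_force: 49.8
t 32.5 p [ 0.6282 -0.1818  0.0965] yawY 66.09392229685112 tilt [ 0.0001 -0.0001] F [ 0.7598  0.6911 -1.9353] w 0.35588925538248634 49.82749164104462
shares [-0.0037 -0.0093  0.1234]
```

```bash
python3 -m inch '[[[-0.002,-0.005,0.02],[0,0,0]],[[-0.002,-0.005,0.04],[0,0,0]],[[-0.002,-0.005,0.06],[0,0,0]],[[-0.002,-0.005,0.08],[0,0,0]],[[-0.002,-0.005,0.095],[0,0,0]],[[-0.002,-0.005,0.107],[0,0,0]],[[-0.002,-0.005,0.115],[0,0,0]],[[-0.002,-0.005,0.12],[0,0,0]],[[-0.002,-0.005,0.125],[0,0,0]],[[-0.002,-0.005,0.125],[0,0,0]]]'; python3 go.py 0.6282 -0.1826 0.0866
```

```text
clock: 33.5
position: [0.6283, -0.1822, 0.0868]
ee_rot: [0.207, 0.978, -0.0, 0.0]
ft_force: [-0.8, -0.5, 1.7]
grip_width: 0.359
grasp_force: 49.9
t 33.5 p [ 0.6283 -0.1822  0.0868] yawY 66.09865136637892 tilt [ 0.0002 -0.0003] F [-0.7514 -0.5172  1.6747] w 0.35929336344743096 49.883304834365845
shares [-0.0013 -0.005   0.0025]
```

```bash
python3 -m inch '[[[0,0,0],[0,0,0]],[[0,0,0],[0,0,0]],[[0,0,0],[0,0,0]],[[0,0,-0.15],[0,0,0]],[[0,0,-0.3],[0,0,0]],[[0,0,-0.45],[0,0,0.1]],[[0,0,-0.6],[0,0,0.2]],[[0,0,-0.75],[0,0,0.3]],[[0,0,-0.9],[0,0,0.444]],[[0,0,-1],[0,0,0.444]]]' 0.65 30; python3 go.py .6156 .3345 0.15
for i in 1 2 3 4; do python3 -m inch '[[[0.1,0.1,0],[0,0,0]],[[0.2,0.2,0],[0,0,0]],[[0.3,0.3,0],[0,0,0]],[[0.4,0.4,0],[0,0,0]],[[0.5,0.5,0],[0,0,0]],[[0.6,0.6,0],[0,0,0]],[[0.7,0.7,0],[0,0,0]],[[0.8,0.8,0],[0,0,0]],[[0.9,0.9,0],[0,0,0]],[[1,1,0],[0,0,0]]]'; done | tail -6; python3 go.py .6156 .3345 0.02; python3 -c "
from h import *
print(manip.get_obs()['joint_pos'])"
```

```text
clock: 34.5
position: [0.6288, -0.182, 0.1689]
ee_rot: [0.374, 0.927, 0.0, 0.001]
ft_force: [-0.1, 0.4, -0.6]
grip_width: 0.653
grasp_force: 0.0
t 34.5 p [ 0.6288 -0.182   0.1689] yawY 46.026627029100545 tilt [ 0.0022 -0.0008] F [-0.1269  0.448  -0.6157] w 0.6529922628479697 0.0
shares [4.6023 4.531  0.2303]
clock: 38.5
position: [0.6194, 0.2712, 0.1665]
ee_rot: [0.374, 0.928, -0.0, 0.0]
ft_force: [0.4, 1.3, -0.4]
grip_width: 0.648
grasp_force: 0.0
t 38.5 p [0.6194 0.2712 0.1665] yawY 46.11743108179132 tilt [ 0.0001 -0.0001] F [ 0.3996  1.3135 -0.4486] w 0.6476975820964281 0.0
shares [0.5824 0.5375 1.8312]
[ 0.1433  0.6709 -0.9612  1.3546  0.5447  1.3902 -0.0028]
```

```bash
python3 -m inch '[[[0.1,0.1,0],[0,0,0]],[[0.2,0.2,0.1],[0,0,0]],[[0.3,0.3,0.2],[0,0,0]],[[0.4,0.4,0.35],[0,0,0]],[[0.5,0.5,0.5],[0,0,0]],[[0.58,0.54,0.6],[0,0,0]],[[0.58,0.54,0.7],[0,0,0]],[[0.58,0.54,0.8],[0,0,0]],[[0.58,0.54,0.9],[0,0,0]],[[0.58,0.54,1],[0,0,0]]]'
python3 go.py .6156 .3345 0.02
python3 - <<'E'
from h import *
im=cv2.cvtColor(manip.camera("side"),cv2.COLOR_RGB2BGR)
cv2.imwrite("pics/n6.png",crop(im,223,250,s=30,k=10))
E
```

```text
clock: 39.5
position: [0.6163, 0.3329, 0.086]
ee_rot: [0.374, 0.927, -0.0, 0.0]
ft_force: [0.2, -1.3, 0.5]
grip_width: 0.652
grasp_force: 0.0
t 39.5 p [0.6163 0.3329 0.086 ] yawY 46.063813463099216 tilt [ 0.0004 -0.0003] F [ 0.1629 -1.2775  0.5063] w 0.651936379437194 0.0
shares [0.021  0.0085 0.8245]
```

View pics/n6.png

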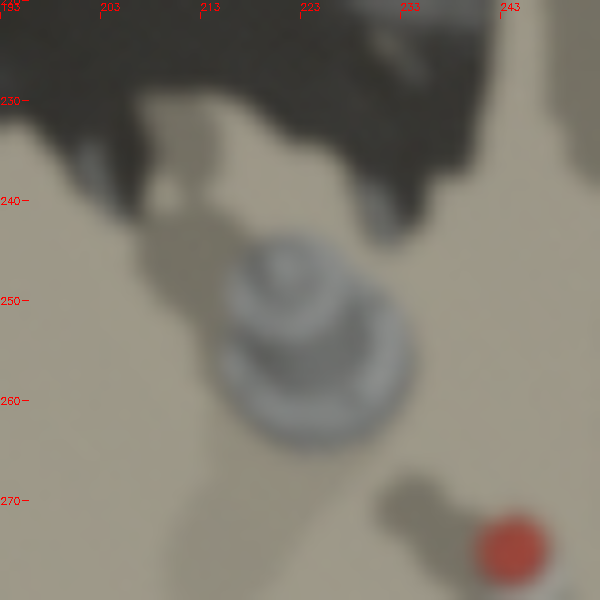

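The open fingers, with tips near (206,242) and (232,244), bracket the narrow riser at (222,247), and the vial is clear. Descend and do the two-way grip.

```bash
python3 -m inch '[[[0.02,0.01,0.1],[0,0,0]],[[0.02,0.01,0.2],[0,0,0]],[[0.02,0.01,0.3],[0,0,0]],[[0.02,0.01,0.4],[0,0,0]],[[0.02,0.01,0.5],[0,0,0]],[[0.02,0.01,0.6],[0,0,0]],[[0.02,0.01,0.7],[0,0,0]],[[0.02,0.01,0.78],[0,0,0]],[[0.02,0.01,0.82],[0,0,0]],[[0.02,0.01,0.82],[0,0,0]]]' && python3 -m inch '[[[0,0,0],[0,0,0]],[[0,0,0],[0,0,0]],[[0,0,0],[0,0,0]],[[0,0,0],[0,0,0]],[[0,0,0],[0,0,0]],[[0,0,0],[0,0,0]],[[0,0,0],[0,0,0]],[[0,0,0],[0,0,0]],[[0,0,0],[0,0,0]],[[0,0,0],[0,0,0]]]' 0 25 && python3 -m inch '[[[0,0,0],[0,0,0]],[[0,0,0],[0,0,0]],[[0,0,0],[0,0,0.1]],[[0,0,0],[0,0,0.25]],[[0,0,0],[0,0,0.4]],[[0,0,0],[0,0,0.55]],[[0,0,0],[0,0,0.7]],[[0,0,0],[0,0,0.85]],[[0,0,0],[0,0,1]],[[0,0,0],[0,0,1]]]' 0.55 && python3 -m inch '[[[0,0,0],[0,0,0.15]],[[0,0,0],[0,0,0.3]],[[0,0,0],[0,0,0.45]],[[0,0,0],[0,0,0.6]],[[0,0,0],[0,0,0.75]],[[0,0,0],[0,0,0.9]],[[0,0,0],[0,0,1]],[[0,0,0],[0,0,1]],[[0,0,0],[0,0,1]],[[0,0,0],[0,0,1]]]' && python3 -m inch '[[[0,0,0],[0,0,0]],[[0,0,0],[0,0,0]],[[0,0,0],[0,0,0]],[[0,0,0],[0,0,0]],[[0,0,0],[0,0,0]],[[0,0,0],[0,0,0]],[[0,0,0],[0,0,0]],[[0,0,0],[0,0,0]],[[0,0,0],[0,0,0]],[[0,0,0],[0,0,0]]]' 0 50; python3 go.py 0.6282 -0.1823 0.17
```

```text
clock: 40.55
position: [0.6151, 0.3352, 0.0203]
ee_rot: [0.374, 0.928, -0.0, -0.0]
ft_force: [0.1, -0.5, 0.1]
grip_width: 0.648
grasp_force: 0.0
clock: 41.55
position: [0.6156, 0.3356, 0.0215]
ee_rot: [0.374, 0.928, 0.0, 0.0]
ft_force: [-0.3, -0.3, 5.5]
grip_width: 0.343
grasp_force: 25.3
clock: 42.55
position: [0.615, 0.3351, 0.0206]
ee_rot: [0.701, 0.713, -0.0, 0.0]
ft_force: [-0.4, 0.4, -0.0]
grip_width: 0.548
grasp_force: 0.0
clock: 43.55
position: [0.6152, 0.3352, 0.0207]
ee_rot: [0.919, 0.393, -0.0, 0.0]
ft_force: [0.3, -0.0, -0.0]
grip_width: 0.549
grasp_force: 0.0
clock: 44.55
position: [0.6155, 0.3352, 0.0211]
ee_rot: [0.92, 0.392, 0.0, 0.0]
ft_force: [2.0, -1.5, 3.9]
grip_width: 0.334
grasp_force: 49.5
t 44.55 p [0.6155 0.3352 0.0211] yawY -43.88674740328505 tilt [ 0.0004 -0.    ] F [ 1.9666 -1.5174  3.8656] w 0.3343137459202673 49.4817978143692
shares [-4.5515  4.5999 -1.8616]
```

```bash
python3 -m inch '[[[0,0,-0.1],[0,0,0]],[[0,0,-0.25],[0,0,0]],[[0,0,-0.4],[0,0,0]],[[0,0,-0.55],[0,0,0]],[[0,0,-0.7],[0,0,0]],[[0,0,-0.85],[0,0,0]],[[-0.08,0.08,-1],[0,0,0]],[[-0.18,0.18,-1],[0,0,0]],[[-0.28,0.28,-1],[0,0,0]],[[-0.4,0.4,-1],[0,0,0]]]' && python3 -m inch '[[[-0.07,0.07,-0.2],[0,0,0]],[[-0.15,0.15,-0.4],[0,0,0]],[[-0.25,0.25,-0.6],[0,0,0]],[[-0.35,0.35,-0.75],[0,0,0]],[[-0.46,0.46,-0.85],[0,0,0]],[[-0.57,0.57,-0.85],[0,0,0]],[[-0.68,0.68,-0.85],[0,0,0]],[[-0.79,0.79,-0.85],[0,0,0]],[[-0.9,0.9,-0.85],[0,0,0]],[[-1,1,-0.85],[0,0,0]]]' && for i in 1 2; do python3 -m inch '[[[-0.1,0.1,0],[0,0,0]],[[-0.2,0.2,0],[0,0,0]],[[-0.3,0.3,0],[0,0,0]],[[-0.4,0.4,0],[0,0,0]],[[-0.5,0.5,0],[0,0,0]],[[-0.6,0.6,0],[0,0,0]],[[-0.7,0.7,0],[0,0,0]],[[-0.8,0.8,0],[0,0,0]],[[-0.9,0.9,0],[0,0,0]],[[-1,1,0],[0,0,0]]]'; done | tail -6; python3 go.py 0.6282 -0.1823 0.165
```

```text
clock: 45.55
position: [0.616, 0.2883, 0.1001]
ee_rot: [0.92, 0.391, -0.001, 0.0]
ft_force: [-0.5, 0.2, -2.4]
grip_width: 0.338
grasp_force: 49.4
clock: 46.55
position: [0.6182, 0.1756, 0.1684]
ee_rot: [0.92, 0.392, -0.0, 0.0]
ft_force: [0.1, -0.1, -2.0]
grip_width: 0.331
grasp_force: 49.5
clock: 48.55
position: [0.6228, -0.0503, 0.1689]
ee_rot: [0.92, 0.392, -0.0, 0.0]
ft_force: [0.6, 0.1, -1.7]
grip_width: 0.34
grasp_force: 49.5
t 48.55 p [ 0.6228 -0.0503  0.1689] yawY -43.87866112549356 tilt [ 0.     -0.0001] F [ 0.5642  0.1472 -1.6682] w 0.3399241491017482 49.50942277908325
shares [-1.1427  1.1928  0.0488]
```

```bash
python3 -m inch '[[[-0.1,0.1,0],[0,0,0]],[[-0.2,0.2,0],[0,0,0]],[[-0.3,0.3,0],[0,0,0]],[[-0.4,0.4,0],[0,0,0]],[[-0.5,0.5,0],[0,0,0]],[[-0.6,0.6,0],[0,0,0]],[[-0.7,0.7,0],[0,0,0]],[[-0.8,0.8,0],[0,0,0]],[[-0.9,0.9,0],[0,0,0]],[[-1,1,0],[0,0,0]]]' && python3 -m inch '[[[-0.06,0.08,0],[0,0,0]],[[-0.12,0.16,0],[0,0,0]],[[-0.14,0.19,0],[0,0,0]],[[-0.14,0.19,0],[0,0,0]],[[-0.14,0.19,0],[0,0,0]],[[-0.14,0.19,0],[0,0,0]],[[-0.14,0.19,0.02],[0,0,0]],[[-0.14,0.19,0.04],[0,0,0]],[[-0.14,0.19,0.06],[0,0,0]],[[-0.14,0.19,0.06],[0,0,0]]]'; python3 go.py 0.6282 -0.1823 0.139
python3 - <<'E'
from h import *
X=manip.get_obs()["position"];n="side"
im=cv2.cvtColor(manip.camera(n),cv2.COLOR_RGB2BGR);u,v=proj(n,[[.6282,-.1826,.12]])[0]
g=crop(im,u,v,s=25,k=12);ring(g,n,X[0],X[1],X[2]-.0207,.023,(0,255,0),12,u,v,25);ring(g,n,.6282,-.1823,.118,.016,(255,255,0),12,u,v,25)
cv2.imwrite("pics/n7.png",g)
E
```

```text
clock: 49.55
position: [0.625, -0.1634, 0.1689]
ee_rot: [0.92, 0.392, 0.0, 0.0]
ft_force: [0.3, -0.4, -1.6]
grip_width: 0.335
grasp_force: 49.5
clock: 50.55
position: [0.628, -0.181, 0.1637]
ee_rot: [0.92, 0.392, -0.0, -0.0]
ft_force: [0.8, 0.8, -1.5]
grip_width: 0.337
grasp_force: 49.5
t 50.55 p [ 0.628  -0.181   0.1637] yawY -43.87525059268697 tilt [-0.0005  0.    ] F [ 0.7743  0.8162 -1.494 ] w 0.33723217073968303 49.5091438293457
shares [-0.0101  0.0133  0.3092]
```

View pics/n7.png

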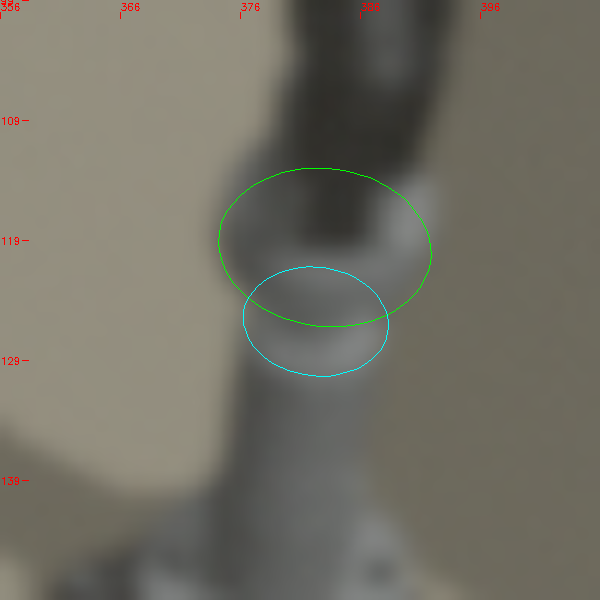

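The narrow riser is above the plain riser's shoulder near (382,125), aligned within about 1 mm. Correct and lower.

```bash
python3 -m inch '[[[-0.01,0.013,0.03],[0,0,0]],[[-0.01,0.013,0.06],[0,0,0]],[[-0.01,0.013,0.09],[0,0,0]],[[-0.01,0.013,0.12],[0,0,0]],[[-0.01,0.013,0.14],[0,0,0]],[[-0.01,0.013,0.16],[0,0,0]],[[-0.01,0.013,0.175],[0,0,0]],[[-0.01,0.013,0.19],[0,0,0]],[[-0.01,0.013,0.2],[0,0,0]],[[-0.01,0.013,0.21],[0,0,0]]]'; python3 go.py 0.6282 -0.1823 0.1388
```

```text
clock: 51.6
position: [0.6284, -0.1823, 0.1473]
ee_rot: [0.92, 0.392, 0.0, 0.0]
ft_force: [-0.5, 0.7, -2.3]
grip_width: 0.335
grasp_force: 49.5
t 51.6 p [ 0.6284 -0.1823  0.1473] yawY -43.881924180138725 tilt [ 0.0001 -0.0001] F [-0.5418  0.7022 -2.2571] w 0.33458577756993624 49.50945317745209
shares [-0.0013 -0.0022  0.1064]
```

```bash
python3 -m inch '[[[0,0,0.02],[0,0,0]],[[0,0,0.04],[0,0,0]],[[0,0,0.055],[0,0,0]],[[0,0,0.07],[0,0,0]],[[0,0,0.08],[0,0,0]],[[0,0,0.09],[0,0,0]],[[0,0,0.098],[0,0,0]],[[0,0,0.104],[0,0,0]],[[0,0,0.108],[0,0,0]],[[0,0,0.108],[0,0,0]]]'; python3 go.py 0.6282 -0.1823 0.1388
```

```text
clock: 52.6
position: [0.6285, -0.1824, 0.139]
ee_rot: [0.92, 0.392, 0.0, 0.0]
ft_force: [-1.0, 0.2, 1.2]
grip_width: 0.333
grasp_force: 49.7
t 52.6 p [ 0.6285 -0.1824  0.139 ] yawY -43.88308271429182 tilt [ 0.0004 -0.0002] F [-1.017   0.2033  1.235 ] w 0.333053522309485 49.65106129646301
shares [-0.0018 -0.0031  0.0027]
```

```bash
python3 -m inch '[[[0,0,0],[0,0,0]],[[0,0,0],[0,0,0]],[[0,0,0],[0,0,0]],[[0,0,-0.12],[0,0,0]],[[0,0,-0.24],[0,0,0]],[[0,0,-0.38],[0,0,0]],[[0,0,-0.54],[0,0,0]],[[0,0,-0.7],[0,0,0]],[[0,0,-0.86],[0,0,0]],[[0,0,-1],[0,0,0]]]' 0.65 30; python3 go.py .657 -.0085 0.018
python3 - <<'E'
from h import *
print([ray("side",u,v,.048)[:2] for u,v in((288.8,155.2),(312.6,144.5))],manip.get_obs()["joint_pos"])
im=cv2.cvtColor(manip.camera("side"),cv2.COLOR_RGB2BGR)
cv2.imwrite("pics/n8.png",crop(im,360,135,s=37,k=8))
E
```

```text
clock: 53.6
position: [0.6285, -0.1824, 0.2202]
ee_rot: [0.92, 0.392, 0.0, 0.0]
ft_force: [0.2, 0.4, 0.3]
grip_width: 0.648
grasp_force: 0.0
t 53.6 p [ 0.6285 -0.1824  0.2202] yawY -43.881895840529914 tilt [ 0.0008 -0.0003] F [0.195  0.4307 0.3333] w 0.6479979391831162 0.0
shares [ 1.8123 -1.2522  2.5271]
[array([0.7463, 0.0421]), array([ 0.736, -0.032])] [ 0.5945  0.4536 -0.5315  1.3686  0.2284  1.3792 -0.7015]
```

View pics/n8.png

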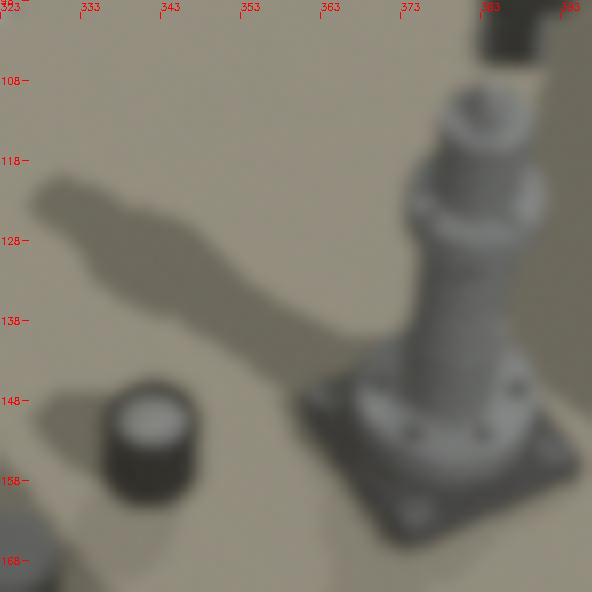

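The pillar of three stands straight, with the narrow riser's spigot at about (383,112). The cap is next.

```bash
python3 -m inch '[[[0.1,-0.07,0],[0,0,0]],[[0.2,-0.14,0],[0,0,0]],[[0.3,-0.21,0],[0,0,0]],[[0.4,-0.28,0],[0,0,0]],[[0.5,-0.35,0],[0,0,0]],[[0.6,-0.42,0],[0,0,0]],[[0.7,-0.49,0.1],[0,0,0]],[[0.8,-0.56,0.25],[0,0,0]],[[0.9,-0.63,0.4],[0,0,0]],[[1,-0.7,0.55],[0,0,0]]]' && python3 -m inch '[[[0.13,-0.09,0.1],[0,0,0]],[[0.26,-0.18,0.2],[0,0,0]],[[0.39,-0.27,0.3],[0,0,0]],[[0.52,-0.36,0.4],[0,0,0]],[[0.65,-0.45,0.5],[0,0,0]],[[0.78,-0.54,0.6],[0,0,0]],[[0.81,-0.55,0.7],[0,0,0]],[[0.81,-0.55,0.8],[0,0,0]],[[0.81,-0.55,0.9],[0,0,0]],[[0.81,-0.55,1],[0,0,0]]]'
python3 go.py .657 -.0085 0.018
python3 - <<'E'
from h import *
im=cv2.cvtColor(manip.camera("side"),cv2.COLOR_RGB2BGR)
X=manip.get_obs()["position"];g=crop(im,323,165,s=30,k=10);ring(g,"side",X[0],X[1],.048,.0175,(0,255,0),10,323,165,30)
cv2.imwrite("pics/n9.png",g)
E
```

```text
clock: 54.65
position: [0.6432, -0.0851, 0.173]
ee_rot: [0.92, 0.392, -0.0, -0.0]
ft_force: [-1.1, -0.2, -0.5]
grip_width: 0.65
grasp_force: 0.0
clock: 55.65
position: [0.6567, -0.0097, 0.0939]
ee_rot: [0.92, 0.391, -0.0, 0.0]
ft_force: [-0.9, -1.3, -0.6]
grip_width: 0.652
grasp_force: 0.0
t 55.65 p [ 0.6567 -0.0097  0.0939] yawY -43.94756052831774 tilt [-0.0001 -0.0006] F [-0.9409 -1.2803 -0.6089] w 0.6518811748271944 0.0
shares [ 0.0141 -0.0075  0.9492]
```

View pics/n9.png

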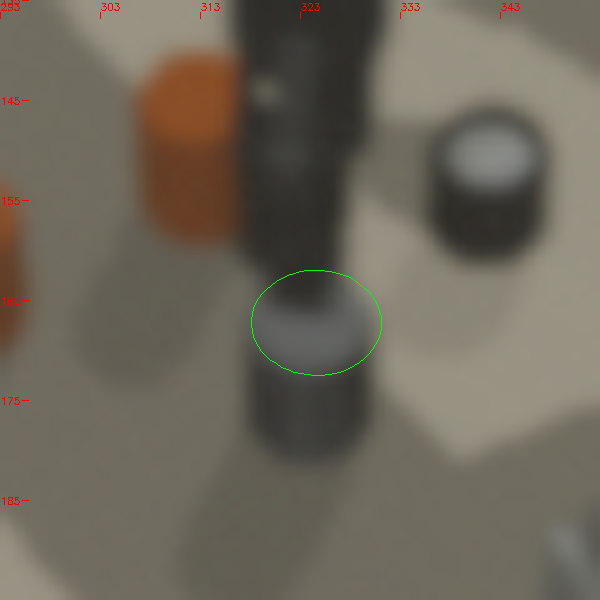

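The fingers are over the grey knurled cap, whose top is at (324,167), and the ring matches it within 1 mm. The orange caps and loupe are clear.

```bash
python3 -m inch '[[[0.014,-0.008,0.12],[0,0,0]],[[0.014,-0.008,0.24],[0,0,0]],[[0.014,-0.008,0.36],[0,0,0]],[[0.014,-0.008,0.48],[0,0,0]],[[0.014,-0.008,0.6],[0,0,0]],[[0.014,-0.008,0.72],[0,0,0]],[[0.014,-0.008,0.82],[0,0,0]],[[0.014,-0.008,0.9],[0,0,0]],[[0.014,-0.008,0.95],[0,0,0]],[[0.014,-0.008,0.95],[0,0,0]]]' && python3 -m inch '[[[0,0,0],[0,0,0]],[[0,0,0],[0,0,0]],[[0,0,0],[0,0,0]],[[0,0,0],[0,0,0]],[[0,0,0],[0,0,0]],[[0,0,0],[0,0,0]],[[0,0,0],[0,0,0]],[[0,0,0],[0,0,0]],[[0,0,0],[0,0,0]],[[0,0,0],[0,0,0]]]' 0 25 && python3 -m inch '[[[0,0,0],[0,0,0]],[[0,0,0],[0,0,0]],[[0,0,0],[0,0,-0.1]],[[0,0,0],[0,0,-0.25]],[[0,0,0],[0,0,-0.4]],[[0,0,0],[0,0,-0.55]],[[0,0,0],[0,0,-0.7]],[[0,0,0],[0,0,-0.85]],[[0,0,0],[0,0,-1]],[[0,0,0],[0,0,-1]]]' 0.55 && python3 -m inch '[[[0,0,0],[0,0,-0.15]],[[0,0,0],[0,0,-0.3]],[[0,0,0],[0,0,-0.45]],[[0,0,0],[0,0,-0.6]],[[0,0,0],[0,0,-0.75]],[[0,0,0],[0,0,-0.9]],[[0,0,0],[0,0,-1]],[[0,0,0],[0,0,-1]],[[0,0,0],[0,0,-1]],[[0,0,0],[0,0,-1]]]' && python3 -m inch '[[[0,0,0],[0,0,0]],[[0,0,0],[0,0,0]],[[0,0,0],[0,0,0]],[[0,0,0],[0,0,0]],[[0,0,0],[0,0,0]],[[0,0,0],[0,0,0]],[[0,0,0],[0,0,0]],[[0,0,0],[0,0,0]],[[0,0,0],[0,0,0]],[[0,0,0],[0,0,0]]]' 0 50; python3 go.py 0.6284 -0.1823 0.215
```

```text
clock: 56.7
position: [0.6567, -0.0074, 0.0181]
ee_rot: [0.92, 0.392, -0.0, -0.0]
ft_force: [0.4, 0.3, 0.5]
grip_width: 0.651
grasp_force: 0.0
clock: 57.7
position: [0.6577, -0.0076, 0.0194]
ee_rot: [0.92, 0.392, 0.001, 0.0]
ft_force: [0.9, -1.6, 5.5]
grip_width: 0.389
grasp_force: 25.5
clock: 58.7
position: [0.6565, -0.0074, 0.0181]
ee_rot: [0.699, 0.715, -0.0, -0.001]
ft_force: [0.3, 0.7, -0.3]
grip_width: 0.549
grasp_force: 0.0
clock: 59.7
position: [0.6569, -0.0074, 0.0186]
ee_rot: [0.375, 0.927, -0.0, -0.0]
ft_force: [-0.4, 0.0, -1.1]
grip_width: 0.548
grasp_force: 0.0
clock: 60.7
position: [0.6572, -0.0074, 0.0189]
ee_rot: [0.374, 0.928, 0.0, 0.0]
ft_force: [0.3, 0.9, 5.1]
grip_width: 0.383
grasp_force: 49.9
t 60.7 p [ 0.6572 -0.0074  0.0189] yawY 46.11688851670134 tilt [ 0.0004 -0.    ] F [0.2784 0.8701 5.0847] w 0.38278265508365283 49.85907018184662
shares [-1.2574 -1.8246 -2.4513]
```

```bash
python3 -m inch '[[[0,0,-0.08],[0,0,0]],[[0,0,-0.18],[0,0,0]],[[0,0,-0.28],[0,0,0]],[[0,0,-0.38],[0,0,0]],[[0,0,-0.48],[0,0,0]],[[0,0,-0.58],[0,0,0]],[[0,0,-0.68],[0,0,0]],[[0,0,-0.78],[0,0,0]],[[0,0,-0.89],[0,0,0]],[[0,0,-1],[0,0,0]]]' && python3 -m inch '[[[0,0,-0.1],[0,0,0]],[[0,0,-0.2],[0,0,0]],[[0,0,-0.3],[0,0,0]],[[0,0,-0.4],[0,0,0]],[[0,0,-0.5],[0,0,0]],[[-0.08,-0.12,-0.6],[0,0,0]],[[-0.16,-0.24,-0.7],[0,0,0]],[[-0.24,-0.36,-0.8],[0,0,0]],[[-0.32,-0.48,-0.9],[0,0,0]],[[-0.4,-0.6,-1],[0,0,0]]]' && python3 -m inch '[[[-0.07,-0.1,-0.15],[0,0,0]],[[-0.14,-0.2,-0.3],[0,0,0]],[[-0.21,-0.3,-0.46],[0,0,0]],[[-0.28,-0.4,-0.46],[0,0,0]],[[-0.35,-0.5,-0.46],[0,0,0]],[[-0.42,-0.6,-0.46],[0,0,0]],[[-0.49,-0.7,-0.46],[0,0,0]],[[-0.56,-0.8,-0.46],[0,0,0]],[[-0.63,-0.9,-0.46],[0,0,0]],[[-0.7,-1,-0.46],[0,0,0]]]';python3 go.py 0.6284 -0.1823 0.1866
```

```text
clock: 61.7
position: [0.657, -0.0074, 0.0994]
ee_rot: [0.374, 0.928, -0.0, 0.0]
ft_force: [-0.1, 0.5, -2.1]
grip_width: 0.384
grasp_force: 49.7
clock: 62.7
position: [0.6465, -0.0658, 0.1793]
ee_rot: [0.374, 0.927, -0.0, 0.0]
ft_force: [0.7, -0.3, -1.8]
grip_width: 0.382
grasp_force: 49.8
clock: 63.7
position: [0.6315, -0.1615, 0.2154]
ee_rot: [0.374, 0.928, -0.0, -0.0]
ft_force: [0.4, -0.3, -2.3]
grip_width: 0.386
grasp_force: 49.8
t 63.7 p [ 0.6315 -0.1615  0.2154] yawY 46.121806410548295 tilt [-0.0001  0.    ] F [ 0.429  -0.2934 -2.251 ] w 0.3863090046248074 49.79911208152771
shares [-0.1525 -0.2149  0.3594]
```

```bash
python3 -m inch '[[[-0.05,-0.07,0],[0,0,0]],[[-0.1,-0.14,0],[0,0,0]],[[-0.15,-0.21,0],[0,0,0]],[[-0.15,-0.21,0],[0,0,0]],[[-0.15,-0.21,0],[0,0,0]],[[-0.15,-0.21,0.02],[0,0,0]],[[-0.15,-0.21,0.04],[0,0,0]],[[-0.15,-0.21,0.06],[0,0,0]],[[-0.15,-0.21,0.06],[0,0,0]],[[-0.15,-0.21,0.06],[0,0,0]]]';python3 go.py 0.6284 -0.1823 0.1866
python3 - <<'E'
from h import *
X=manip.get_obs()["position"];n="side"
im=cv2.cvtColor(manip.camera(n),cv2.COLOR_RGB2BGR);u,v=proj(n,[[.6282,-.1826,.17]])[0]
g=crop(im,u,v,s=25,k=12);ring(g,n,X[0],X[1],X[2]-.0186,.0175,(0,255,0),12,u,v,25);ring(g,n,.6284,-.1823,.168,.015,(255,255,0),12,u,v,25)
cv2.imwrite("pics/n10.png",g)
E
```

```text
clock: 64.7
position: [0.6287, -0.181, 0.2106]
ee_rot: [0.374, 0.928, -0.0, -0.0]
ft_force: [-0.8, 0.3, -1.9]
grip_width: 0.381
grasp_force: 49.8
t 64.7 p [ 0.6287 -0.181   0.2106] yawY 46.129173722173896 tilt [-0.0001 -0.    ] F [-0.7552  0.3005 -1.8903] w 0.3814939114644636 49.79900300502777
shares [-0.0088 -0.0143  0.3001]
```

View pics/n10.png

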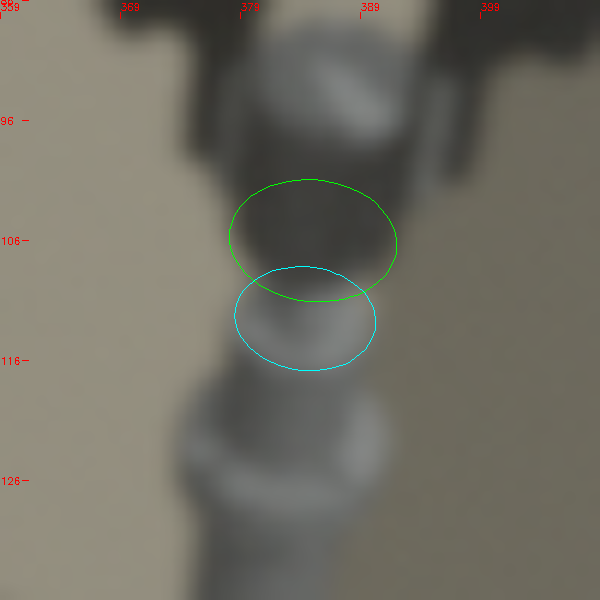

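The cap hangs about 10 mm above the spigot at (385,112), aligned apart from the 1.3 mm correction. Lowering.

```bash
python3 -m inch '[[[-0.009,-0.012,0.03],[0,0,0]],[[-0.009,-0.012,0.06],[0,0,0]],[[-0.009,-0.012,0.09],[0,0,0]],[[-0.009,-0.012,0.11],[0,0,0]],[[-0.009,-0.012,0.13],[0,0,0]],[[-0.009,-0.012,0.15],[0,0,0]],[[-0.009,-0.012,0.165],[0,0,0]],[[-0.009,-0.012,0.18],[0,0,0]],[[-0.009,-0.012,0.19],[0,0,0]],[[-0.009,-0.012,0.2],[0,0,0]]]';python3 go.py 0.6284 -0.1823 0.1866
```

```text
clock: 65.75
position: [0.6286, -0.1823, 0.1947]
ee_rot: [0.374, 0.928, -0.0, 0.0]
ft_force: [1.0, 0.3, -2.1]
grip_width: 0.379
grasp_force: 49.8
t 65.75 p [ 0.6286 -0.1823  0.1947] yawY 46.12216660523391 tilt [ 0.0001 -0.0001] F [ 0.9841  0.3416 -2.064 ] w 0.3786872336169003 49.798786640167236
shares [ 0.0012 -0.002   0.1008]
```

```bash
python3 -m inch '[[[0,0,0.02],[0,0,0]],[[0,0,0.035],[0,0,0]],[[0,0,0.05],[0,0,0]],[[0,0,0.065],[0,0,0]],[[0,0,0.075],[0,0,0]],[[0,0,0.085],[0,0,0]],[[0,0,0.092],[0,0,0]],[[0,0,0.097],[0,0,0]],[[0,0,0.101],[0,0,0]],[[0,0,0.101],[0,0,0]]]';python3 go.py 0.6284 -0.1823 0.1866
```

```text
clock: 66.75
position: [0.6287, -0.1823, 0.1869]
ee_rot: [0.374, 0.928, -0.0, 0.0]
ft_force: [-0.7, 1.0, 0.8]
grip_width: 0.389
grasp_force: 49.8
t 66.75 p [ 0.6287 -0.1823  0.1869] yawY 46.11762162851571 tilt [ 0.0004 -0.0002] F [-0.6575  1.0056  0.761 ] w 0.3892299455704773 49.81562912464142
shares [ 0.0023 -0.0023  0.004 ]
```

```bash
python3 -m inch '[[[0,0,0],[0,0,0]],[[0,0,0],[0,0,0]],[[0,0,0],[0,0,0]],[[0,0,0],[0,0,0]],[[0,0,-0.1],[0,0,0]],[[0,0,-0.25],[0,0,0]],[[0,0,-0.4],[0,0,0]],[[0,0,-0.55],[0,0,0]],[[0,0,-0.7],[0,0,0]],[[0,0,-0.85],[0,0,0]]]' 0.65 30; python3 -m inch '[[[0,0,-0.1],[0,0,0]],[[0,0.1,-0.2],[0,0,0]],[[0,0.2,-0.2],[0,0,0]],[[0,0.35,-0.2],[0,0,0]],[[0,0.5,-0.2],[0,0,0]],[[0,0.65,-0.2],[0,0,0]],[[0,0.8,-0.2],[0,0,0]],[[0,0.9,-0.2],[0,0,0]],[[0,1,-0.2],[0,0,0]],[[0,1,-0.2],[0,0,0]]]'
python3 - <<'E'
from h import *
im=cv2.cvtColor(manip.camera("side"),cv2.COLOR_RGB2BGR)
cv2.imwrite("pics/n11.png",crop(im,370,125,s=40,k=7))
E
```

```text
clock: 67.75
position: [0.6286, -0.1823, 0.256]
ee_rot: [0.374, 0.928, -0.0, 0.0]
ft_force: [-0.5, -0.5, 0.3]
grip_width: 0.648
grasp_force: 0.0
clock: 68.75
position: [0.6845, -0.1233, 0.2704]
ee_rot: [0.373, 0.928, 0.0, -0.0]
ft_force: [0.3, 0.9, 0.4]
grip_width: 0.647
grasp_force: 0.0
```

View pics/n11.png

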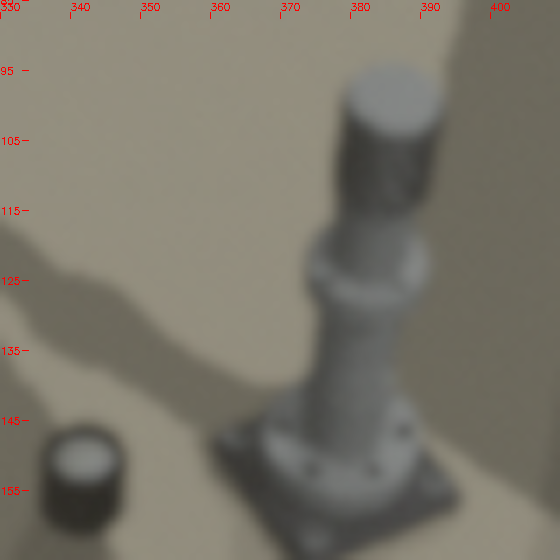

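The full pillar stands upright with the cap on top at (386,99). The loupe is undisturbed and the gripper is clear.

```bash
python3 -c "
from workcell import manip
print(manip.hand_in())"
```

```text
the job is handed in; nothing more can be done
None
```

The pillar is built in order (wide riser, plain riser, narrow riser, rest cap), each element seated with only light contact force. It stood upright in the last picture with the gripper clear; I handed the job in at about 69 s of the 118 s allowed, and no verdict came back.

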